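# Stamp the maker's mark and the fineness mark on a bracelet strip

## Robot

A 6-joint arm with a two-finger parallel gripper is mounted at the origin on the work surface. World frame = base frame: x ahead of the robot, y to its left, z up, the work surface at z = 0. Lengths are in m, angles in rad, forces in N, time in s.
With the tool pointing down it reaches from about 0.425 to 0.95 m from the base axis. Payload 3.5 kg.
Tool frame: the origin (TCP) lies at the very end of the fingers, on their centre line; the grasp point (between the pads) lies 19 mm behind it (ctrl.pinch_z is the distance from the TCP to the grasp point, in m); z points along the fingers, y is the line along which they close (so a half turn about z gives the same grasp; the last joint's range is limited). The gripper opens to 85 mm and grips with 20 to 120 N. Pads are 22 mm wide; open, the fingers measure 114 mm over their backs; the gripper's body (76 mm by 85 mm) begins 54 mm behind the grasp point. The pads swing forward as they close: fully open they stand 13 mm farther back than shut.
Start: joints at [1.16, 0.286, 1.577, -0, 1.279, -0.15], TCP at [0.174, 0.652, 0.231] pointing down, gripper open.
Joint ranges: [-2.77, 2.77], [-0.9, 2.22], [0.21, 2.48], [-1.53, 4.67], [0.24, 2.81], [-2.84, 2.84]. Speed limits (rad/s): [2.79, 2.79, 3.14, 3.14, 3.14, 3.14].

## Interface

Orientations are given as a unit quaternion [x, y, z, w].
In Python, from plant import ctrl gives the robot as it stands. The module is installed in compiled form; this text tells all that it offers.
- The arm moves only by the shell command python3 -m crank 'ROWS' [OPENING] [FORCE]. ROWS is JSON, a list of rows, each a list of 6 numbers: the shift along the tool's x, y, z in cm, then the turn, a rotation vector about the tool's x, y, z in rad. In form: [[tx, ty, tz, rx, ry, rz], ...]. A call has 1 to 10 rows; each row is the pose to reach, as a shift and turn from the pose commanded when the call began, along the tool's axes at that moment; what a row does not reach only later rows make up. A row lasts 1/10 s, in which the tool goes at most 50 mm and 8.59 degrees, less where a joint would pass 70% of its speed; a pose out of reach is approached as far as the arm can. A call with a gripper value outside its range is refused whole. OPENING is the opening, from 0 (shut) to 1 (fully open), set as the call begins (- or left out, the last holds). The fingers move at their own pace and stop on an object; FORCE is the grip in N (left out, the last holds). Time passes only in rows, so rows that repeat a pose let the fingers close. It gives the time, the measured TCP pose, the force, the opening and the grip force at its end, in the units of the state.
- ctrl.get_state(): the state, without advancing time (a new reading comes with each control period).
- ctrl.read_camera(name): name is "side" or "top"; returns (picture, depth): 384x512x3 uint8, blue, green, red; 384x512 float32, m along the optical axis (not along the pixel's ray), 0 where there is no reading.
- ctrl.camera_info(name): a dict with "K" (3x3 intrinsics, pixels), "origin" and "orientation" of the camera in the world. Camera axes: x right, y down, z forward; pixel columns grow to the right and rows downward; lengths in m; the calibration is good to about 2 mm. A picture is of the moment at which its call begins. camera_info takes no time and is no camera call.
- ctrl.sign_off(): hands the job in; it is judged then, once.
The state is a dict: "time": time; "qpos": joint angles; "dq": joint speeds; "joint_efforts": joint torques, N m; "eef_pos": TCP position; "tcp_rot": TCP orientation; "contact_force": force on the tool from outside, world axes, zero at the start; "wrist_torque": the same for the moment, N m; "opening": opening from 0.0 (shut) to 1.0 (fully open); "finger_force": force on a finger pad.
Only numpy, scipy, OpenCV 4.12 (cv2) and the standard library are available. Lean on these libraries where they do the work, as an engineer would, in place of code of your own. Each camera call takes 0.05 s, during which the arm holds its last target. There are 200 camera calls.

## Task

Take the mallet from its rest and stamp the silver strip in the marking jig: knock the red sprung punch down with the mallet in a short, brisk, not violent blow (well under half a metre per second), and let the mallet hold it bearing on the strip with about 12 N, beyond the spring, for half a second; then do the same with the blue one. Strike with the mallet only, leave the yellow punch and the other things on the bench alone, keep the strip in its groove, and finally lay the mallet back in its rest, head standing on the plate and handle in the saddle.

Things in the scene. Friction and masses are not known exactly. Their poses are not given: they have to be found in the camera images.
- jig: green cast base of the marking jig, 90 x 270 x 20 mm, fixed, with a steel anvil (top 30 mm above the bench) along its y; origin on the bench under the anvil's middle, x away from the robot. Three punch towers stand on it, 80 mm apart along y, in any order, each with a dark steel post on the +x side and a guide whose top is 105 mm above the bench
- strip: silver bracelet strip, 24 x 200 x 6 mm, lying loose in the anvil's groove along the jig's y, under all three punches; origin at the centre of its underside
- mallet: mallet: white nylon head, an upright cylinder 44 mm across, 76 mm high, with a brass band; level wooden handle 22 mm wide, 24 mm high, its axis 38 mm above the lower face, along -x to 190 mm from the head's axis. Origin: centre of the lower striking face, z up the head. About 0.3 kg, centre of mass 30 mm from the head's axis towards the handle
- rest: dark wooden mallet rest, fixed: a plate 8 mm thick, on which the head stands over the origin (on the bench), and 150 mm along -x a saddle 24 mm long: seat 34 mm above the bench, between flared cheeks (28 mm apart below, 40 mm above) reaching 56 mm above the bench. The mallet lies in it with the same axes, its origin 8 mm above the rest's
- red_top (a point): centre of the top face of the red punch head, 150 mm above the bench when up; moves with the punch
- red_punch: steel punch with a red round head (34 mm across, 16 mm high) on a 16 mm stem, sliding straight down up to 20 mm in its guide. Origin on its axis, 150 mm below the head's top. A spring holds it up: 4 N at the top, 0.25 N more per mm. The punches are reground to different lengths: the tip meets the strip after 5 to 17 mm of travel, to be found by feel
- blue_top (a point): centre of the top face of the blue punch head, 150 mm above the bench when up; moves with the punch
- blue_punch: steel punch with a blue round head (34 mm across, 16 mm high) on a 16 mm stem, sliding straight down up to 20 mm in its guide. Origin on its axis, 150 mm below the head's top. A spring holds it up: 4 N at the top, 0.25 N more per mm. The punches are reground to different lengths: the tip meets the strip after 5 to 17 mm of travel, to be found by feel
- yellow_top (a point): centre of the top face of the yellow punch head, 150 mm above the bench when up; moves with the punch
- yellow_punch: steel punch with a yellow round head (34 mm across, 16 mm high) on a 16 mm stem, sliding straight down up to 20 mm in its guide. Origin on its axis, 150 mm below the head's top. A spring holds it up: 4 N at the top, 0.25 N more per mm. The punches are reground to different lengths: the tip meets the strip after 5 to 17 mm of travel, to be found by feel
- pliers: blue-handled pliers lying on the bench, 140 mm long, bystander; origin below the middle
- doming_block: brass doming block, 60 mm cube, bystander; origin at the centre of its underside
- bowl: steel bowl, 100 mm across, 50 mm high, bystander; origin at the centre of its underside
- jar: amber jar, 64 mm across, 85 mm high, bystander; origin at the centre of its underside
- file: small tool with a wooden handle, 200 mm long, lying on the bench, bystander; origin below its middle
- spare0: spare brass strip 24 x 200 x 6 mm in the red tray, bystander; origin at the centre of its underside
- spare1: the other spare brass strip in the red tray, bystander
Mind the look-alikes: they are no part of the job. Of the things like the mallet, leave any that is purple; of the rest the smaller one is meant.

How it is judged:
By the outcome, as a careful person would: the job done as asked, in the order asked, and still so for the second after the job is handed in, with the robot touching nothing.
It also fails if it takes over 53 s, if anything falls off the work surface, if the arm or the gripper's body presses on something with over 40 N, if the wrist force passes 120 N, or if a joint passes its speed limit or range.

## Working session

There is one attempt and no reset: what is moved stays moved. The work goes in short steps, Python scripts to look and compute and a shell command to move; the robot and the scene stay as the last step left them, time stands still between calls to the robot, and variables do not carry over. Pictures are saved under pics/ and viewed, at most 10 in all, crops included, and the job is handed in when it is done.

```bash
mkdir -p pics; cat > h.py <<'E'
from plant import ctrl
import numpy as np, cv2
from scipy.spatial.transform import Rotation as R
def cam(n):
    p,d=ctrl.read_camera(n); i=ctrl.camera_info(n); K=np.array(i["K"])
    o=np.array(i["orientation"]); Rm=R.from_quat(o).as_matrix() if o.size==4 else o
    v,u=np.mgrid[:384,:512]
    P=np.stack([(u-K[0,2])/K[0,0]*d,(v-K[1,2])/K[1,1]*d,d],-1)@Rm.T+np.array(i["origin"])
    P[d==0]=np.nan
    return p,P
E
python3 - <<'E'
from h import *
for n in("top","side"):
    p,P=cam(n); np.savez(n+".npz",p=p,P=P); cv2.imwrite(f"pics/{n}0.png",cv2.resize(p,(800,600)))
    print(n,ctrl.camera_info(n))
print(ctrl.get_state())
E
```

```text
top {'K': array([[376.53507641,   0.        , 248.64443753],
       [  0.        , 376.53507641, 188.55015123],
       [  0.        ,   0.        ,   1.        ]]), 'origin': array([ 0.17339303, -0.00139816,  1.37218205]), 'orientation': array([-0.68948613,  0.71481607, -0.08175071,  0.08344871])}
side {'K': array([[405.68404883,   0.        , 248.72512171],
       [  0.        , 405.68404883, 189.46143867],
       [  0.        ,   0.        ,   1.        ]]), 'origin': array([-0.36884773, -0.76007199,  0.81357039]), 'orientation': array([ 0.79763151, -0.35730975,  0.18630322, -0.4487815 ])}
{'time': 0.1, 'qpos': array([ 1.15999657e+00,  2.87130352e-01,  1.57804967e+00,  2.51093654e-05,
        1.27860623e+00, -1.50013409e-01]), 'dq': array([-1.40476697e-05, -3.41802591e-03, -1.67366746e-03,  1.27540101e-03,
       -6.00663681e-04,  1.47228609e-03]), 'joint_efforts': array([ 3.29925815e-04, -4.07294583e+01, -2.93700224e+01, -1.50002479e-04,
        3.39299026e-03, -1.00856646e-06]), 'eef_pos': array([0.17377326, 0.65162487, 0.23003965]), 'tcp_rot': array([ 1.30027508e-01,  9.91509780e-01, -1.05063607e-03, -3.15084563e-04]), 'contact_force': array([-0.80153532,  0.1158761 , -0.36521527]), 'wrist_torque': array([-0.06781401,  0.01292691, -0.00125533]), 'finger_force': 0.0, 'opening': 0.9990547952458625}
```

View pics/top0.png

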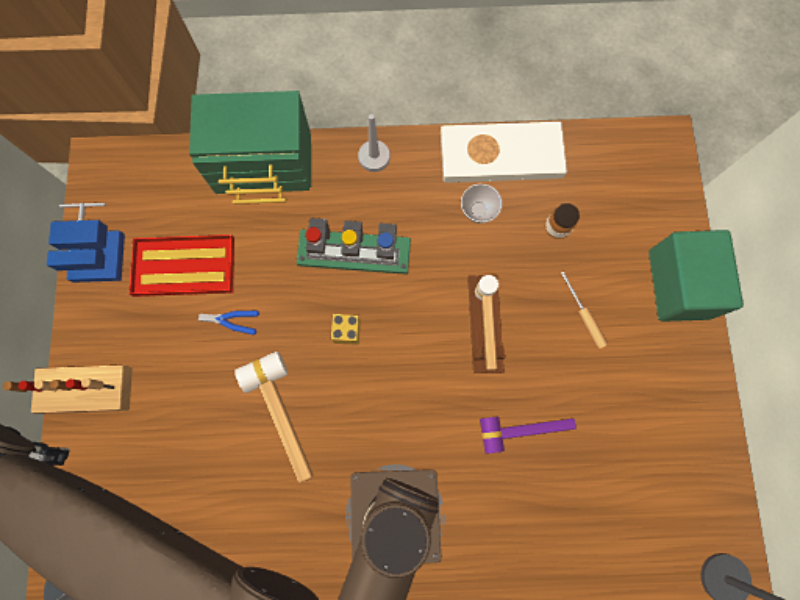

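View pics/side0.png

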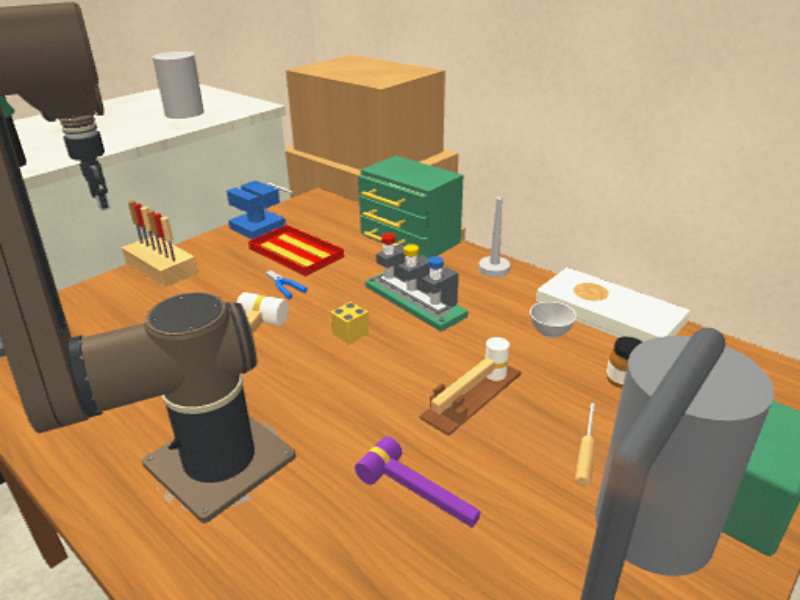

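The top view shows the mallet in its rest (head at 487,286, handle down to 490,368). The jig's punches run red (315,234), yellow (349,237), blue (386,240). The large mallet at (262,370) and the purple one at (490,435) are the decoys.

```bash
python3 - <<'E'
from h import *
D=np.load("top.npz");p,P=D["p"],D["P"];hsv=cv2.cvtColor(p,cv2.COLOR_BGR2HSV)
def box(x0,y0,x1,y1):
    m=np.zeros((384,512),bool);m[int(y0/1.5625):int(y1/1.5625),int(x0/1.5625):int(x1/1.5625)]=1;return m
def rep(n,m):
    q=P[m]; (c,s,a)=cv2.minAreaRect((q[:,:2]*1000).astype(np.float32)); print(n,m.sum(),"med",np.median(q,0).round(4),"mean",q.mean(0).round(4),"rect",np.round(c,1),np.round(s,1),round(a,1)); return q
H,S,V=hsv[...,0],hsv[...,1],hsv[...,2];z=P[...,2]
rep("head",box(465,262,510,305)&(z>.076)&(S<60))
hd=box(465,300,510,375)&(z>.05)&(z<.068)
q=rep("handle",hd)
v=cv2.fitLine(q[:,:2].astype(np.float32),cv2.DIST_HUBER,0,.01,.01).ravel();print("line",v,np.degrees(np.arctan2(v[1],v[0])))
rep("plate",box(465,265,510,378)&(z>.003)&(z<.014))
for n,b in dict(red=(300,220,330,250),yellow=(335,222,363,252),blue=(371,225,402,256)).items():
    rep(n,box(*b)&(z>.143)&(S>120))
g=box(290,220,415,280)&(abs(z-.02)<.006)&(H>60)&(H<90)&(S>80)
q=rep("jig",g)
q=rep("posts",box(290,210,415,280)&(abs(z-.105)<.012)&(S<80));
q=rep("yhead guide/all tall",box(290,210,415,280)&(z>.06))
D=np.load("side.npz");p,P=D["p"],D["P"];hsv=cv2.cvtColor(p,cv2.COLOR_BGR2HSV);H,S,V=hsv[...,0],hsv[...,1],hsv[...,2];z=P[...,2]
rep("s.head",box(483,335,512,356)&(z>.08)&(S<60))
for n,b in dict(red=(378,230,400,252),yellow=(400,240,424,263),blue=(424,254,448,275)).items():
    rep("s."+n,box(*b)&(z>.145)&(S>100))
E
```

```text
head 116 med [ 0.4975 -0.2289  0.0834] mean [ 0.4977 -0.2286  0.0835] rect [ 497.8 -228.4] [40.1 40.7] 20.2
handle 326 med [ 0.3756 -0.2269  0.057 ] mean [ 0.3819 -0.2271  0.057 ] rect [ 387.8 -228.4] [ 53.5 158.1] 87.6
line [ 0.99995553 -0.0094311   0.38190162 -0.22707222] -0.54037
plate 710 med [ 0.4235 -0.2153  0.0073] mean [ 0.4228 -0.2253  0.0074] rect [ 433.6 -232.2] [105.2 270.9] 85.7
red 72 med [0.6097 0.1582 0.1495] mean [0.609  0.1584 0.1494] rect [609.1 158.1] [31.5 28. ] 1.2
yellow 76 med [0.5983 0.0793 0.15  ] mean [0.5988 0.0794 0.1498] rect [599.2  79.4] [28.  31.4] 88.0
blue 66 med [0.5902 0.0008 0.1499] mean [0.5898 0.0007 0.1498] rect [590.   1.] [27.5 30.5] 88.5
jig 573 med [0.5891 0.0595 0.0198] mean [0.5998 0.0714 0.0199] rect [608.5  78.1] [266.1  89.8] 83.7
posts 454 med [0.6156 0.0748 0.1048] mean [0.6138 0.0759 0.1048] rect [614.1  77.3] [199.1  79.2] 83.7
yhead guide/all tall 809 med [0.6013 0.0778 0.1061] mean [0.6075 0.0781 0.1164] rect [614.1  77.5] [199.6  79.7] 83.6
s.head 102 med [ 0.4927 -0.2316  0.083 ] mean [ 0.4923 -0.2316  0.0832] rect [ 493.  -230.8] [41.9 39.9] 1.5
s.red 37 med [0.6017 0.1559 0.1487] mean [0.6035 0.1564 0.1486] rect [604.1 157.3] [35.3 28.9] 33.5
s.yellow 39 med [0.5937 0.0766 0.1494] mean [0.5941 0.077  0.1489] rect [594.8  77. ] [34.3 32.4] 3.2
s.blue 44 med [ 0.5833 -0.0018  0.1488] mean [ 0.5841 -0.0019  0.1488] rect [5.832e+02 3.000e-01] [30.6 33.2] 86.8
```

```bash
cat >> h.py <<'E'
def rows(*tg):
    "tg: (x,y,z,yaw_deg) of TCP -> rows from present measured pose"
    s=ctrl.get_state(); p=np.array(s["eef_pos"]); r=R.from_quat(s["tcp_rot"])
    for t in tg:
        d=r.inv().apply(np.array(t[:3])-p)*100
        w=(r.inv()*R.from_euler('z',t[3],degrees=True)*R.from_quat([0,1,0,0])).as_rotvec()
        print(t,d.round(2).tolist(),w.round(3).tolist())
E
python3 - <<'E'
from h import *
for n in("top","side"):
    D=np.load(n+".npz");P=D["P"];z=P[...,2]
    m=(abs(z-.058)<.003)&(P[...,0]>.36)&(P[...,0]<.47)&(abs(P[...,1]+.23)<.03)
    q=P[m];xs=[];
    for a in np.arange(.31 if 0 else .36,.47,.01):
        k=q[(q[:,0]>=a)&(q[:,0]<a+.01)]
        if len(k)>3: xs.append((a+.005,(k[:,1].min()+k[:,1].max())/2,np.ptp(k[:,1])))
    xs=np.array(xs);f=np.polyfit(xs[:,0],xs[:,1],1);print(n,np.degrees(np.arctan(f[0])),np.polyval(f,[.457,.495]),xs[:,2].round(3))
rows((.45,.42,.25,-8),(.5,.1,.25,-1),(.457,-.23,.14,-1))
E
```

```text
top -0.6984309225250774 [-0.22830028 -0.22876352] [0.017 0.022 0.022 0.019 0.018 0.018 0.018 0.018 0.022 0.019 0.018]
side 0.1876312378173119 [-0.23027954 -0.2301551 ] [0.018 0.021 0.019 0.019 0.02  0.017 0.02  0.019 0.021 0.017 0.02 ]
(0.45, 0.42, 0.25, -8) [-32.66, -15.26, -1.97] [-0.002, -0.0, -0.121]
(0.5, 0.1, 0.25, -1) [-45.74, -44.89, -1.91] [-0.002, -0.001, -0.243]
(0.457, -0.23, 0.14, -1) [-50.1, -77.86, 9.15] [-0.002, -0.001, -0.243]
```

```bash
python3 -m crank '[[-33,-15,-2,0,0,-0.12],[-33,-15,-2,0,0,-0.12],[-33,-15,-2,0,0,-0.12],[-33,-15,-2,0,0,-0.12],[-33,-15,-2,0,0,-0.12],[-33,-15,-2,0,0,-0.12],[-33,-15,-2,0,0,-0.12],[-46,-45,-2,0,0,-0.26],[-46,-45,-2,0,0,-0.26],[-46,-45,-2,0,0,-0.26]]' 0.7 60
python3 -c "
from h import *
rows((.5,.1,.25,0),(.4575,-.2295,.14,0))"
```

```text
time: 1.1
eef_pos: [0.4701, 0.2806, 0.2502]
tcp_rot: [0.0, 1.0, -0.0, -0.001]
contact_force: [0.4, -0.2, 0.2]
opening: 0.701
finger_force: 0.0
(0.5, 0.1, 0.25, 0) [-3.01, -18.06, 0.02] [-0.0, -0.001, -0.001]
(0.4575, -0.2295, 0.14, 0) [1.21, -51.01, 11.04] [-0.0, -0.001, -0.001]
```

```bash
python3 -m crank '[[-1.5,-25,0,0,0,0],[-1.5,-25,0,0,0,0],[-1.5,-25,0,0,0,0],[-1.5,-25,0,0,0,0],[-1.5,-25,0,0,0,0],[1.2,-51,8,0,0,0],[1.2,-51,11,0,0,0],[1.2,-51,11,0,0,0],[1.2,-51,11,0,0,0],[1.2,-51,11,0,0,0]]'
python3 -m crank '[[0,0,0,0,0,0],[0,0,0,0,0,0],[0,0,0,0,0,0]]'
python3 - <<'E'
from h import *
p,P=cam("side");cv2.imwrite("pics/a.png",cv2.resize(p[150:310,220:380],(600,600)))
rows((.4575,-.2295,.14,0),(.4575,-.2295,.027,0))
E
```

```text
time: 2.1
eef_pos: [0.4601, -0.1978, 0.1539]
tcp_rot: [0.001, 1.0, 0.0, 0.0]
contact_force: [0.0, 0.1, -0.8]
opening: 0.697
finger_force: 0.0
time: 2.4
eef_pos: [0.4612, -0.1954, 0.1552]
tcp_rot: [0.0, 1.0, 0.0, 0.0]
contact_force: [-0.3, 0.1, 0.4]
opening: 0.698
finger_force: 0.0
(0.4575, -0.2295, 0.14, 0) [0.39, -3.43, 1.55] [-0.0, 0.001, 0.001]
(0.4575, -0.2295, 0.027, 0) [0.4, -3.42, 12.85] [-0.0, 0.001, 0.001]
```

View pics/a.png

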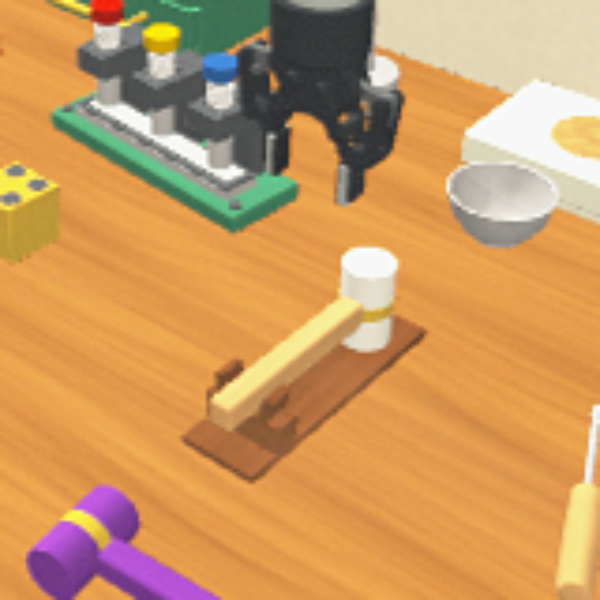

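The gripper (fingers at crop 270,150 and 348,190) hangs clear and short of the mallet (head 370,300), which lies undisturbed. Next I line up and descend.

```bash
python3 -m crank '[[0.4,-3.4,0,0,0,0],[0.4,-3.4,4,0,0,0],[0.4,-3.4,8,0,0,0],[0.4,-3.4,11,0,0,0],[0.4,-3.4,12.8,0,0,0],[0.4,-3.4,12.8,0,0,0],[0.4,-3.4,12.8,0,0,0]]'
python3 -c "
from h import *
rows((.4575,-.2295,.027,0))"
```

```text
time: 3.15
eef_pos: [0.4578, -0.2295, 0.0278]
tcp_rot: [-0.001, 1.0, -0.0, 0.001]
contact_force: [-0.2, 1.0, 0.4]
opening: 0.701
finger_force: 0.0
(0.4575, -0.2295, 0.027, 0) [0.03, 0.0, 0.08] [-0.001, 0.001, 0.001]
```

Close firmly.

```bash
python3 -m crank '[[0,0,0,0,0,0],[0,0,0,0,0,0],[0,0,0,0,0,0],[0,0,0,0,0,0],[0,0,0,0,0,0],[0,0,0,0,0,0]]' 0 110
python3 -m crank '[[0,0,-1,0,0,0],[0,0,-2,0,0,0],[0,0,-2,0,0,0],[0,0,-2,0,0,0]]'
python3 -c "
from h import *
s=ctrl.get_state();print(s['contact_force'],s['wrist_torque'],s['eef_pos'])"
```

```text
time: 3.75
eef_pos: [0.458, -0.2308, 0.0287]
tcp_rot: [0.0, 1.0, -0.001, 0.001]
contact_force: [-0.9, 1.9, 6.0]
opening: 0.24
finger_force: 108.5
time: 4.15
eef_pos: [0.4569, -0.2302, 0.0472]
tcp_rot: [0.0, 1.0, -0.0, 0.0]
contact_force: [0.5, 0.6, -3.2]
opening: 0.235
finger_force: 107.7
[ 0.48275389  0.62589463 -3.22428044] [0.00898714 0.07278327 0.03146204] [ 0.45688635 -0.2301945   0.04718185]
```

```bash
python3 -m crank '[[0,0,-5,0,0,0],[0,0,-10,0,0,0],[0,0,-15,0,0,0],[-1,5,-17.3,0,0,0],[-2.5,9,-17.3,0,0,0],[-3.5,13,-17.3,0,0,0],[-5,17,-17.3,0,0,0],[-6.5,21,-17.3,0,0,0],[-8,25,-17.3,0,0,0],[-9,29,-17.3,0,0,0]]'
python3 -c "
from h import *
rows((.569,.1575,.22,0))"
```

```text
time: 5.15
eef_pos: [0.5472, 0.0615, 0.219]
tcp_rot: [0.0, 1.0, -0.0, -0.001]
contact_force: [0.6, -0.2, -3.2]
opening: 0.239
finger_force: 108.5
(0.569, 0.1575, 0.22, 0) [-2.17, 9.6, -0.1] [-0.0, -0.001, -0.001]
```

```bash
python3 -m crank '[[-0.8,3.5,0,0,0,0],[-1.6,7,0,0,0,0],[-2.2,9.4,0,0,0,0],[-2.2,9.4,0,0,0,0],[-2.2,9.4,0,0,0,0],[-2.2,9.4,0,0,0,0]]'
python3 - <<'E'
from h import *
for n in("top","side"):
    p,P=cam(n);z=P[...,2];hsv=cv2.cvtColor(p,cv2.COLOR_BGR2HSV);S=hsv[...,1]
    m=(z>.262)&(z<.285)&(abs(P[...,0]-.607)<.035)&(abs(P[...,1]-.157)<.035)&(S<60)&(hsv[...,2]>120)
    q=P[m];c=cv2.minAreaRect((q[:,:2]*1000).astype(np.float32));print(n,m.sum(),np.median(q,0).round(4),q.mean(0).round(4),np.round(c[0],1),np.round(c[1],1))
    if n=="side": cv2.imwrite("pics/b.png",cv2.resize(p[90:250,200:360],(600,600)))
print(ctrl.get_state()["eef_pos"])
E
```

```text
time: 5.75
eef_pos: [0.5688, 0.1529, 0.2192]
tcp_rot: [0.001, 1.0, -0.0, -0.001]
contact_force: [0.4, 0.1, -2.7]
opening: 0.238
finger_force: 108.6
top 0 [nan nan nan] [nan nan nan] [0. 0.] [0. 0.]
side 5 [0.6088 0.1356 0.2636] [0.5986 0.1383 0.2652] [595.9 140.1] [ 7.  43.6]
[0.56902633 0.15266197 0.2196493 ]
  return _methods._mean(a, axis=axis, dtype=dtype,
  ret = um.true_divide(
<stdin>:5: RuntimeWarning: Mean of empty slice.
```

View pics/b.png

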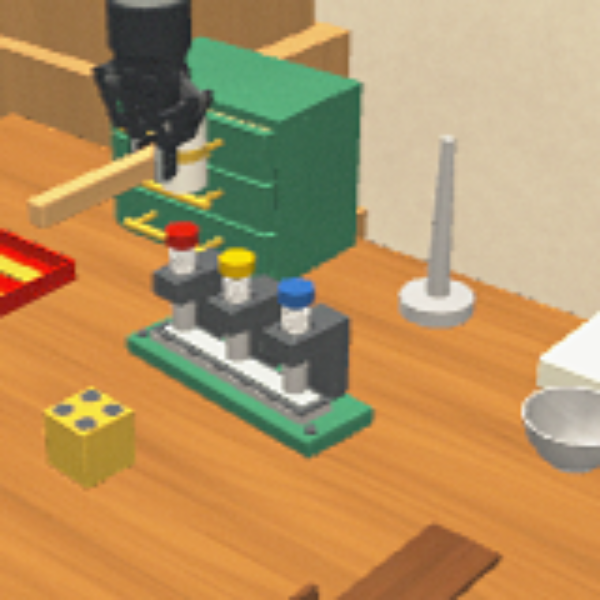

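The mallet hangs level with its head (182,165) straight above red (182,235). I'll correct y by +4 mm, come down to a 25 mm gap, then blow.

```bash
python3 -m crank '[[0,0.45,1.2,0,0,0],[0,0.45,2.4,0,0,0],[0,0.45,2.4,0,0,0],[0,0.45,2.4,0,0,0],[0,0.45,2.4,0,0,0]]'
python3 -c "
from h import *
s=ctrl.get_state();print(s['eef_pos'],s['contact_force'])"
```

```text
time: 6.35
eef_pos: [0.5694, 0.1582, 0.196]
tcp_rot: [0.0, 1.0, -0.0, 0.0]
contact_force: [-0.3, -0.6, -2.8]
opening: 0.24
finger_force: 108.6
[0.56940237 0.15822203 0.19602381] [-0.28799814 -0.58155441 -2.84421918]
```

```bash
python3 -m crank '[[0,0,1.1,0,0,0],[0,0,3.1,0,0,0],[0,0,3.1,0,0,0]]'
python3 -c "
from h import *
s=ctrl.get_state();print(s['eef_pos'],s['contact_force'])"
```

```text
time: 6.65
eef_pos: [0.5702, 0.1584, 0.165]
tcp_rot: [0.0, 1.0, 0.0, 0.001]
contact_force: [0.5, 0.1, 1.8]
opening: 0.239
finger_force: 109.3
[0.57023127 0.15835298 0.16495258] [0.53532341 0.07835783 1.79315014]
```

Contact with the punch only (about 5 N of spring). I'll press on by feel.

```bash
for i in 1; do :; done
python3 -m crank '[[0,0,0.2,0,0,0],[0,0,0.2,0,0,0]]'
python3 -m crank '[[0,0,0.2,0,0,0],[0,0,0.2,0,0,0]]'
```

```text
time: 6.85
eef_pos: [0.5702, 0.1584, 0.1639]
tcp_rot: [0.0, 1.0, 0.0, 0.001]
contact_force: [1.4, 1.6, 2.7]
opening: 0.238
finger_force: 109.2
time: 7.05
eef_pos: [0.5702, 0.1584, 0.1636]
tcp_rot: [0.0, 1.0, 0.0, 0.001]
contact_force: [-3.2, -1.3, 8.0]
opening: 0.237
finger_force: 110.2
```

```bash
python3 -m crank '[[0,0,0.1,0,0,0],[0,0,0.1,0,0,0]]'
python3 -c "
from h import *
print([ctrl.get_state()['contact_force'].round(1).tolist() for _ in range(3)],ctrl.get_state()['wrist_torque'])"
```

```text
time: 7.25
eef_pos: [0.5702, 0.1584, 0.1636]
tcp_rot: [0.0, 1.0, -0.0, 0.001]
contact_force: [-4.1, -0.8, 11.0]
opening: 0.236
finger_force: 110.6
[[-4.1, -0.8, 11.0], [-4.1, -0.8, 11.0], [-4.1, -0.8, 11.0]] [-0.14259596  0.48558605 -0.01911673]
```

```bash
python3 -m crank '[[0,0,0.12,0,0,0],[0,0,0.12,0,0,0],[0,0,0.12,0,0,0]]'; python3 -m crank '[[0,0,0,0,0,0],[0,0,0,0,0,0]]'
```

```text
time: 7.55
eef_pos: [0.5702, 0.1584, 0.1635]
tcp_rot: [0.0, 1.0, -0.0, 0.001]
contact_force: [-6.4, -1.2, 15.4]
opening: 0.236
finger_force: 111.2
time: 7.75
eef_pos: [0.5702, 0.1584, 0.1635]
tcp_rot: [0.0, 1.0, -0.0, 0.001]
contact_force: [-7.2, -0.8, 15.8]
opening: 0.237
finger_force: 111.2
```

About 12.5 N beyond the spring. I'll hold it, then lift.

```bash
python3 -m crank '[[0,0,-0.02,0,0,0],[0,0,-0.02,0,0,0],[0,0,-0.02,0,0,0],[0,0,-0.02,0,0,0],[0,0,-0.02,0,0,0],[0,0,-0.02,0,0,0]]'; python3 -m crank '[[0,0,-1,0,0,0],[0,0,-3,0,0,0],[0,0,-5,0,0,0],[0,0,-5,0,0,0],[0,0,-5,0,0,0]]'; python3 -c "
from h import *
s=ctrl.get_state();print(s['contact_force'],s['wrist_torque'])
rows((.570-.0195,.158-.1575,.215,0))"
```

```text
time: 8.35
eef_pos: [0.5702, 0.1584, 0.1636]
tcp_rot: [0.0, 1.0, -0.0, 0.001]
contact_force: [-6.6, -0.7, 15.3]
opening: 0.237
finger_force: 111.1
time: 8.85
eef_pos: [0.5685, 0.1582, 0.2078]
tcp_rot: [0.0, 1.0, -0.0, -0.001]
contact_force: [0.4, -0.1, -2.4]
opening: 0.24
finger_force: 108.8
[ 0.36543014 -0.06185875 -2.3892023 ] [0.02838047 0.09858949 0.01958798]
(0.5505, 0.0005000000000000004, 0.215, 0) [1.79, -15.77, -0.72] [-0.0, -0.002, -0.001]
```

```bash
python3 -m crank '[[0.5,-4,-0.5,0,0,0],[1,-8,-0.5,0,0,0],[1.5,-12,-0.5,0,0,0],[1.9,-15.8,-0.5,0,0,0],[1.9,-15.8,0,0,0,0],[1.9,-15.8,1.2,0,0,0],[1.9,-15.8,1.2,0,0,0],[1.9,-15.8,1.2,0,0,0],[1.9,-15.8,1.2,0,0,0]]'
python3 - <<'E'
from h import *
p,P=cam("side");cv2.imwrite("pics/c.png",cv2.resize(p[90:250,200:360],(600,600)))
s=ctrl.get_state();print(s['eef_pos'],s['contact_force'])
E
```

```text
time: 9.75
eef_pos: [0.5501, 0.0013, 0.1966]
tcp_rot: [-0.0, 1.0, 0.0, -0.0]
contact_force: [-0.2, 0.1, -2.5]
opening: 0.239
finger_force: 108.9
[0.55030227 0.00118582 0.19700976] [ 1.06642086  0.33510633 -2.37660927]
```

View pics/c.png

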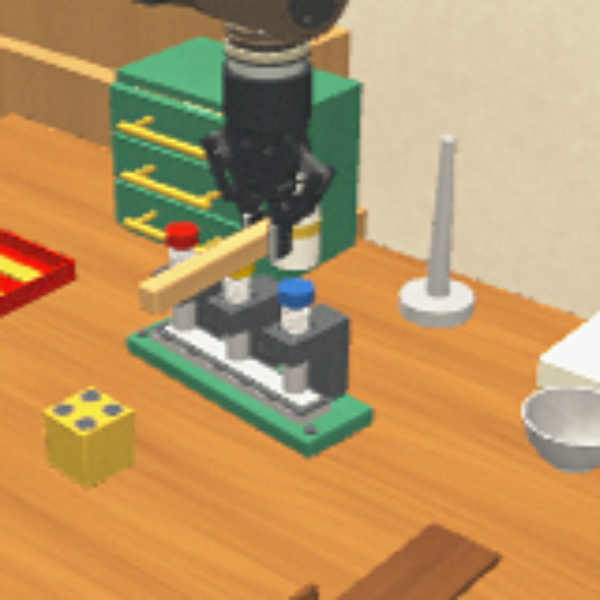

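The mallet is level with its head (297,245) over blue (296,292), and red is back up. Same blow.

```bash
python3 -m crank '[[0,0,1.2,0,0,0],[0,0,3.2,0,0,0],[0,0,3.2,0,0,0]]'; python3 -m crank '[[0,0,0.2,0,0,0],[0,0,0.2,0,0,0]]'
```

```text
time: 10.1
eef_pos: [0.5497, 0.0007, 0.163]
tcp_rot: [0.0, 1.0, 0.0, -0.001]
contact_force: [-1.9, 0.1, 1.7]
opening: 0.241
finger_force: 109.7
time: 10.3
eef_pos: [0.5501, 0.0006, 0.1638]
tcp_rot: [0.0, 1.0, 0.0, -0.0]
contact_force: [-2.8, 0.9, 2.0]
opening: 0.238
finger_force: 109.5
```

```bash
python3 -m crank '[[0,0,0.2,0,0,0],[0,0,0.2,0,0,0]]'; python3 -m crank '[[0,0,0.2,0,0,0],[0,0,0.2,0,0,0]]'
```

```text
time: 10.5
eef_pos: [0.5504, 0.0004, 0.1615]
tcp_rot: [0.0, 1.0, 0.0, 0.001]
contact_force: [-2.8, 2.0, 2.5]
opening: 0.24
finger_force: 109.6
time: 10.7
eef_pos: [0.5505, 0.0003, 0.1592]
tcp_rot: [0.0, 1.0, 0.0, 0.001]
contact_force: [-1.2, 1.3, 3.3]
opening: 0.242
finger_force: 109.7
```

```bash
python3 -m crank '[[0,0,0.2,0,0,0],[0,0,0.2,0,0,0]]'
```

```text
time: 10.9
eef_pos: [0.5505, 0.0003, 0.157]
tcp_rot: [0.0, 1.0, 0.0, 0.001]
contact_force: [-1.2, 2.3, 4.1]
opening: 0.239
finger_force: 109.7
```

```bash
python3 -m crank '[[0,0,0.2,0,0,0],[0,0,0.2,0,0,0]]'
```

```text
time: 11.1
eef_pos: [0.5505, 0.0004, 0.1557]
tcp_rot: [0.0, 1.0, 0.0, 0.0]
contact_force: [-2.4, 2.0, 6.4]
opening: 0.243
finger_force: 110.3
```

```bash
python3 -m crank '[[0,0,0.2,0,0,0],[0,0,0.2,0,0,0]]'
```

```text
time: 11.3
eef_pos: [0.5505, 0.0003, 0.1557]
tcp_rot: [0.0, 1.0, -0.0, 0.0]
contact_force: [-7.6, 2.3, 13.9]
opening: 0.239
finger_force: 111.3
```

```bash
python3 -m crank '[[0,0,0.1,0,0,0],[0,0,0.1,0,0,0],[0,0,0.1,0,0,0]]'
```

```text
time: 11.6
eef_pos: [0.5505, 0.0003, 0.1556]
tcp_rot: [0.0, 1.0, -0.0, 0.0]
contact_force: [-9.7, 2.2, 17.7]
opening: 0.24
finger_force: 111.8
```

```bash
python3 -m crank '[[0,0,-0.02,0,0,0],[0,0,-0.02,0,0,0],[0,0,-0.02,0,0,0],[0,0,-0.02,0,0,0],[0,0,-0.02,0,0,0],[0,0,-0.02,0,0,0],[0,0,-0.02,0,0,0],[0,0,-0.02,0,0,0]]'; python3 -m crank '[[0,0,-1,0,0,0],[0,0,-3,0,0,0],[0,0,-6,0,0,0],[0,0,-7,0,0,0],[0,0,-7,0,0,0]]'; python3 -c "
from h import *
rows((.458,-.2305,.21,0),(.458,-.2305,.04,0))"
```

```text
time: 12.4
eef_pos: [0.5505, 0.0003, 0.1556]
tcp_rot: [0.0, 1.0, -0.0, 0.0]
contact_force: [-9.5, 2.2, 17.2]
opening: 0.24
finger_force: 111.7
time: 12.9
eef_pos: [0.5508, -0.0001, 0.2229]
tcp_rot: [0.0, 1.0, -0.0, 0.001]
contact_force: [0.5, -0.2, -1.9]
opening: 0.237
finger_force: 109.0
(0.458, -0.2305, 0.21, 0) [9.26, -23.05, 1.29] [-0.001, 0.002, -0.001]
(0.458, -0.2305, 0.04, 0) [9.3, -23.03, 18.29] [-0.001, 0.002, -0.001]
```

```bash
python3 -m crank '[[1.6,-4,0,0,0,0],[3.2,-8,0,0,0,0],[4.8,-12,0,0,0,0],[6.4,-16,0,0,0,0],[8,-20,2,0,0,0],[9.2,-23,5,0,0,0],[9.2,-23,9,0,0,0],[9.2,-23,12,0,0,0],[9.2,-23,13,0,0,0],[9.2,-23,13,0,0,0]]'
python3 - <<'E'
from h import *
p,P=cam("side");cv2.imwrite("pics/d.png",cv2.resize(p[130:310,230:390],(533,600)))
s=ctrl.get_state();print(s['eef_pos'],s['contact_force'],s['wrist_torque'])
rows((.458,-.2305,.05,0),(.458,-.2305,.030,0))
z=P[...,2];e=s['eef_pos'];m=(abs(P[...,1]-e[1])<.02)&(P[...,0]<.42)&(P[...,0]>.3)&(z>.07)&(z<.16);q=P[m]
for a in np.arange(.3,.42,.02):
    k=q[(q[:,0]>=a)&(q[:,0]<a+.02)]
    if len(k): print(a.round(2),k[:,2].max().round(4),np.median(k[:,1]).round(4))
E
```

```text
time: 13.9
eef_pos: [0.4559, -0.2282, 0.0889]
tcp_rot: [0.0, 1.0, 0.002, -0.003]
contact_force: [-0.2, 0.2, -3.5]
opening: 0.241
finger_force: 109.2
[ 0.4574492  -0.22916835  0.09115955] [ 0.65289739 -0.36769348 -2.84034661] [-0.01321229 -0.0342868  -0.00357298]
(0.458, -0.2305, 0.05, 0) [-0.06, -0.14, 4.12] [0.001, -0.002, -0.001]
(0.458, -0.2305, 0.03, 0) [-0.07, -0.14, 6.12] [0.001, -0.002, -0.001]
0.3 0.1205 -0.2315
0.32 0.1224 -0.235
0.34 0.1211 -0.2356
0.36 0.1195 -0.2354
0.38 0.1198 -0.2351
0.4 0.1197 -0.2352
```

View pics/d.png

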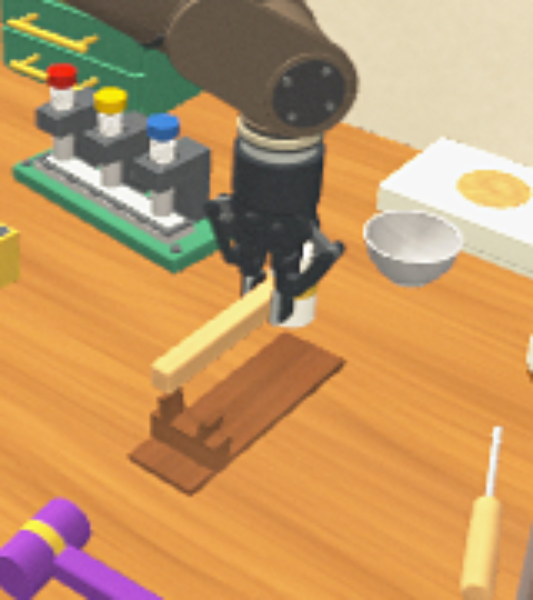

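Mallet level (handle along 160,375 to 270,290) above the empty saddle (190,425), all punches up. Lower it.

```bash
python3 -m crank '[[-0.06,-0.14,1.5,0,0,0],[-0.06,-0.14,3,0,0,0],[-0.06,-0.14,4.5,0,0,0],[-0.06,-0.14,5.3,0,0,0],[-0.06,-0.14,5.8,0,0,0],[-0.06,-0.14,5.8,0,0,0],[-0.06,-0.14,5.8,0,0,0]]'; python3 -m crank '[[0,0,0.2,0,0,0],[0,0,0.2,0,0,0]]'
```

```text
time: 14.65
eef_pos: [0.4592, -0.2315, 0.0351]
tcp_rot: [0.0, 1.0, -0.001, 0.001]
contact_force: [-0.9, -0.4, -3.1]
opening: 0.238
finger_force: 109.2
time: 14.85
eef_pos: [0.4587, -0.2312, 0.0324]
tcp_rot: [0.0, 1.0, -0.0, 0.0]
contact_force: [-0.2, -0.4, -2.5]
opening: 0.236
finger_force: 109.2
```

```bash
python3 -m crank '[[0,0,0.2,0,0,0],[0,0,0.2,0,0,0],[0,0,0.2,0,0,0]]'
```

```text
time: 15.15
eef_pos: [0.4584, -0.231, 0.03]
tcp_rot: [0.0, 1.0, 0.0, -0.0]
contact_force: [0.7, 0.4, -2.7]
opening: 0.237
finger_force: 109.2
```

```bash
python3 -m crank '[[0,0,0.1,0,0,0],[0,0,0.1,0,0,0],[0,0,0.1,0,0,0]]'
```

```text
time: 15.45
eef_pos: [0.4585, -0.231, 0.0291]
tcp_rot: [0.0, 1.0, 0.0, -0.0]
contact_force: [0.0, 0.2, -3.9]
opening: 0.237
finger_force: 109.2
```

```bash
python3 -m crank '[[0,0,0.1,0,0,0],[0,0,0.1,0,0,0]]'
```

```text
time: 15.65
eef_pos: [0.4586, -0.2311, 0.0288]
tcp_rot: [0.0, 1.0, 0.0, -0.0]
contact_force: [-3.9, 1.2, 4.0]
opening: 0.235
finger_force: 110.1
```

Seated. Release gently and withdraw.

```bash
python3 -m crank '[[0,0,0,0,0,0],[0,0,0,0,0,0]]' 0 20; python3 -m crank '[[0,0,0,0,0,0],[0,0,0,0,0,0],[0,0,0,0,0,0],[0,0,0,0,0,0],[0,0,0,0,0,0]]' 0.7; python3 -m crank '[[0,0,-2,0,0,0],[0,0,-5,0,0,0],[0,0,-9,0,0,0],[0,0,-13,0,0,0],[0,0,-17,0,0,0],[0,6,-20,0,0,0],[0,11,-20,0,0,0],[0,15,-20,0,0,0],[0,20,-20,0,0,0],[0,24,-20,0,0,0]]'
python3 - <<'E'
from h import *
for n in("top","side"):
    p,P=cam(n);z=P[...,2];hsv=cv2.cvtColor(p,cv2.COLOR_BGR2HSV);S=hsv[...,1]
    nb=(abs(P[...,0]-.495)<.04)&(abs(P[...,1]+.23)<.04)
    q=P[nb&(z>.078)&(z<.09)&(S<60)];c=cv2.minAreaRect((q[:,:2]*1000).astype(np.float32));print(n,q.mean(0).round(4),np.round(c[0],1))
    h=P[(abs(P[...,1]+.23)<.012)&(P[...,0]>.31)&(P[...,0]<.46)&(z>.053)&(z<.066)]
    print(np.polyfit(h[:,0],h[:,2],1),h[:,2].mean(),np.polyfit(h[:,0],h[:,1],1))
    cv2.imwrite(f"pics/{n}1.png",cv2.resize(p,(800,600)))
print(ctrl.get_state()['time'])
E
```

```text
time: 15.85
eef_pos: [0.4586, -0.2311, 0.0288]
tcp_rot: [0.0, 1.0, -0.0, -0.0]
contact_force: [-3.9, 2.3, 5.4]
opening: 0.237
finger_force: 110.1
time: 16.35
eef_pos: [0.4586, -0.2311, 0.028]
tcp_rot: [0.0, 1.0, -0.0, 0.0]
contact_force: [-0.3, -0.2, -0.3]
opening: 0.7
finger_force: 0.0
time: 17.35
eef_pos: [0.4583, 0.011, 0.2284]
tcp_rot: [0.0, 1.0, -0.0, 0.001]
contact_force: [0.6, -0.2, -0.1]
opening: 0.703
finger_force: 0.0
top [ 0.4983 -0.2295  0.084 ] [ 498.1 -230. ]
[7.27649518e-05 5.76685624e-02] 0.057696526104146585 [-0.00791686 -0.22575786]
side [ 0.4932 -0.2326  0.0828] [ 495.1 -231.8]
[0.0022146  0.05606477] 0.056910922777981474 [-0.00623247 -0.22928189]
17.45
```

View pics/side1.png

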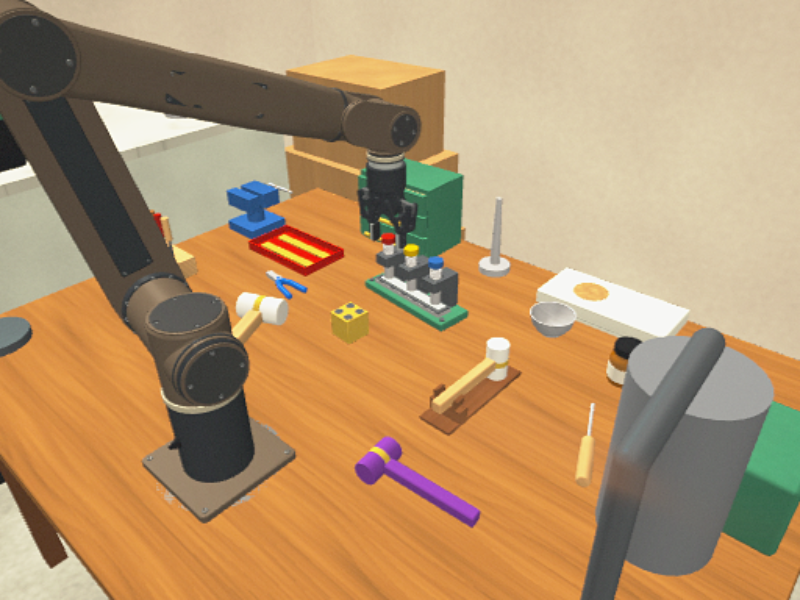

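The mallet is back in its rest (head 497,357, handle in the saddle 440,395), level. The punches are up and the bystanders are unmoved.

```bash
python3 -m crank '[[0,0,0,0,0,0],[0,0,0,0,0,0]]'; python3 -c "
from plant import ctrl
print(ctrl.sign_off())"
```

```text
time: 17.65
eef_pos: [0.4588, 0.0082, 0.228]
tcp_rot: [0.001, 1.0, -0.0, 0.0]
contact_force: [0.8, -0.6, -0.5]
opening: 0.696
finger_force: 0.0
the job is handed in; nothing more can be done
None
```

The job is handed in at 17.65 s, with no verdict returned: the red punch, then the blue, was struck at a commanded 0.2 m/s and held at an estimated 12–13 N beyond the spring for over half a second, and the mallet is back level in its rest.

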